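# Empty the analyser's catch tray and rehang its gate

## Robot

A 6-joint arm with a two-finger parallel gripper is mounted at the origin on the work surface. World frame = base frame: x ahead of the robot, y to its left, z up, the work surface at z = 0. Lengths are in m, angles in rad, forces in N, time in s.
With the tool pointing down it reaches from about 0.375 to 0.925 m from the base axis. Payload 5.7 kg.
Tool frame: the origin (TCP) lies midway between the tips of the shut fingers; the grasp point (between the pads) lies 19 mm behind it (grip_point_offset is the distance from the TCP to the grasp point, in m); z points along the fingers, y is the direction in which the jaws open and shut (so a half turn about z gives the same grasp; the last joint's range is limited). The gripper opens to 85 mm and grips with 20 to 120 N. Pads are 22 mm wide; open, the fingers measure 114 mm over their backs; the gripper's body (76 mm by 85 mm) begins 54 mm behind the grasp point. The pads swing forward as they close: fully open they stand 13 mm farther back than shut.
Start: joints at [-1.304, 0.359, 1.51, -0, 1.272, -0.115], TCP at [0.224, -0.557, 0.231] pointing down, gripper open.
Joint ranges: [-2.97, 2.97], [-1.01, 2.36], [0.21, 2.38], [-0.96, 4.11], [0.2, 2.71], [-2.98, 2.98]. Speed limits (rad/s): [2.39, 2.39, 3.14, 3.14, 3.14, 3.14].

## Interface

Orientations are given as a rotation vector (axis times angle).
In Python, from bench import * gives the robot as it stands.
- The arm moves only by the tool carry_out, never from a script. Its argument "plan" is a list of rows, each an object with "slide": the shift along the world's x, y, z in mm, a list of three; "twist": the turn, a rotation vector about the world's x, y, z in degrees, a list of three. A call has 1 to 8 rows; each row is the pose to reach, as a shift and turn from the pose commanded when the call began; what a row does not reach only later rows make up. A row lasts 1/12 s, in which the tool goes at most 41.7 mm and 7.16 degrees, less where a joint would pass 70% of its speed; a pose out of reach is approached as far as the arm can. A call with a gripper value outside its range is refused whole. "gripper" is the closure, from -1 (fully open) to 1 (shut), so that 0 is half open, set as the call begins (left out, the last holds). The fingers move at their own pace and stop on an object; "grip_force" is the grip in N (left out, the last holds). Time passes only in rows, so rows that repeat a pose let the fingers close. It gives the time, the measured TCP pose, the force and the opening at its end, in the units of the state.
- get_obs(): the state, without advancing time (a new reading comes with each control period).
- read_camera(name): name is "side" or "top"; returns a dict with "pixels" (480x640x3 uint8, red, green, blue), "K" (3x3 intrinsics, pixels), "view" (4x4, takes a point from world to camera coordinates). Camera axes: x right, y down, z forward; pixel columns grow to the right and rows downward; lengths in m; the calibration is good to about 2 mm. A picture is of the moment at which its call begins. There is no depth.
- job_done(): hands the job in, once; it reports no verdict.
Trained networks look in a picture, given as the dict that the camera call returned (one of the last four; its "shot" number tells which), for a name from the list of things; names that differ only in an ending like _2 or _b are one class to them, and where a whole thing is asked for, a point or a joint stands for the part that bears it (a point fixed in the world has none). Each returns a list of dicts, best first, with "conf" (0 to 1); they miss things now and then, are a little off and sometimes report something else, mostly with a low value. They report only what shows in the picture. A call takes as long as a camera call. They do not tell look-alikes from the thing itself.
- look_for(picture, label): "rect" ([left, top, right, bottom] as shares, 0 to 1, of the picture: columns of its width, rows of its height, round what is visible of it).
The state is a dict: "t": time; "q": joint angles; "qd": joint speeds; "effort": joint torques, N m; "tcp_pos": TCP position; "eef_rot": TCP orientation; "wrist_force": force on the tool from outside, world axes, zero at the start; "torque": the same for the moment, N m; "opening": finger opening in m.
Only numpy, scipy, OpenCV 4.12 (cv2) and the standard library are available. Lean on these libraries where they do the work, as an engineer would, in place of code of your own. Each camera call takes 0.05 s, during which the arm holds its last target. There are 200 camera calls.

## Task

Move the three finished long cassettes out of the analyser's catch tray and set them upright on the floor of the grey tote, not dropped in; leave the short blank where it is in the tray. Once they are all in, hang the loose lift-off gate back across the open front of the tray, both of its knuckles fully down over the two pins, without knocking or pushing about the tube rack and the bottle.

Things in the scene. Friction and masses are not known exactly. Their poses are not given: they have to be found in the camera images.
- cassette_a: finished test cassette: white plastic block 34 (its x) x 74 (its y) x 42 mm high, about 90 g, a row of six small dark wells along its top; origin at the centre of its underside, z up. Starts upright in the catch tray, in any of its four quarters, its long side roughly along the tray's y
- cassette_b: finished test cassette: white plastic block 34 (its x) x 74 (its y) x 42 mm high, about 90 g, a row of six small dark wells along its top; origin at the centre of its underside, z up. Starts upright in the catch tray, in any of its four quarters, its long side roughly along the tray's y
- cassette_c: finished test cassette: white plastic block 34 (its x) x 74 (its y) x 42 mm high, about 90 g, a row of six small dark wells along its top; origin at the centre of its underside, z up. Starts upright in the catch tray, in any of its four quarters, its long side roughly along the tray's y
- blank: short blank: plain white plastic block 34 (x) x 36 (y) x 42 mm high, half as long as a cassette and without wells; origin at the centre of its underside. Stands in one quarter of the tray among the cassettes; it stays there
- tote: loose grey plastic tote, open on top, outside 262 (its x) x 162 (its y) x 50 mm high, walls and floor 6 mm thick, about 0.9 kg, standing on the bench to the robot's right; a rim on its short ends reaches 6 mm outwards; origin at the centre of its underside, z up
- tray: fixed steel catch tray, inside 220 (its x) x 240 (y) mm, floor 6 thick, walls 25 high; origin under its centre at bench level. +y side: sloping chute from y = 130 mm (76 high), then the white outlet module from y = 165 (185 high). -y side: open front, sill 16 high, two pins; steel arms 16 high reach 36 mm out beside the tray to them. Its four parts stand about 50 mm either way in x and y from the origin
- gate_seat (a point): point midway between the two pins, at the height of the shoulders on which the knuckles rest (20 mm over the bench): where the gate's origin must come, the gate's x along the tray's x (either way round)
- pin_a (a point): tip of the pin on the tray's -x side: upright steel pin 8 mm thick, 32 mm long above its shoulder, the last 8 mm tapered; origin at its tip. The pins stand 270 mm apart along the tray's x
- pin_b (a point): tip of the like pin on the tray's +x side
- gate: loose aluminium gate, about 250 g: panel 248 (x) x 8 (y) x 50 mm high; on its middle a grip 70 (x) x 14 (y) mm, from 45 to 90 mm above the underside; at each end, 135 mm from the middle, an upright tubular knuckle 25 mm across, 40 high, with a 14 mm through bore. Origin at the centre of its underside, z up; both ways round alike. Starts upright on the bench between tray and tote
- tube_rack: blue tube rack 100 x 220 mm with capped tubes, 98 mm high, beyond the work area; origin centre of underside; leave alone
- spray: upright bottle 64 mm across, 150 mm high, beyond the tote; leave alone
Not all that is in view belongs to the job. Leave any blue or brown look-alike of the cassette_a alone.

How it is judged:
On the way, in this order (a step that is already met when the one before it is completed fails the run):
1. all three cassettes upright on the tote's floor and let go (x of cassette_a in the frame of tote between -0.118 and 0.118 m and y of cassette_a in the frame of tote between -0.068 and 0.068 m and z of cassette_a in the frame of tote between 0 and 0.016 m and angle between each of cassette_a, cassette_b, cassette_c's own z axis and vertical below 0.15 rad and x of cassette_b in the frame of tote between -0.118 and 0.118 m and y of cassette_b in the frame of tote between -0.068 and 0.068 m and z of cassette_b in the frame of tote between 0 and 0.016 m and x of cassette_c in the frame of tote between -0.118 and 0.118 m and y of cassette_c in the frame of tote between -0.068 and 0.068 m and z of cassette_c in the frame of tote between 0 and 0.016 m and contact force between each of cassette_a, cassette_b, cassette_c and the fingers below 0.1 N), for 0.2 s.
2. the gate fully down on both pins (horizontal distance between gate and gate_seat below 0.008 m and z of gate in the frame of gate_seat between -0.004 and 0.004 m and angle between the x axis of gate and the x axis of tray, either way round below 0.06 rad and angle between gate's own z axis and vertical below 0.06 rad), for 0.2 s.
At the end, for the whole second after the job is handed in: Three cassettes upright (within 9 degrees) on the floor of the tote, which stands flat on the bench; the blank still in the tray; the gate on both pins, within 8 mm and 3 degrees of its seat and 4 mm of full depth; all at rest (all of step 2 and x of cassette_a in the frame of tote between -0.118 and 0.118 m and y of cassette_a in the frame of tote between -0.068 and 0.068 m and z of cassette_a in the frame of tote between 0 and 0.016 m and angle between each of cassette_a, cassette_b, cassette_c's own z axis and vertical below 0.15 rad and x of cassette_b in the frame of tote between -0.118 and 0.118 m and y of cassette_b in the frame of tote between -0.068 and 0.068 m and z of cassette_b in the frame of tote between 0 and 0.016 m and x of cassette_c in the frame of tote between -0.118 and 0.118 m and y of cassette_c in the frame of tote between -0.068 and 0.068 m and z of cassette_c in the frame of tote between 0 and 0.016 m and linear speed of each of cassette_a, cassette_b, cassette_c, gate, tote below 0.02 m/s and x of blank in the frame of tray between -0.105 and 0.105 m and y of blank in the frame of tray between -0.115 and 0.115 m and z of blank in the frame of tray below 0.02 m and height (world z) of tote below 0.008 m and angle between tote's own z axis and vertical below 0.05 rad); the robot touches nothing.
It fails at once if tube rack or bottle knocked over or pushed more than 30 mm (distance of any of tube_rack, spray from where it was at the start of the episode above 0.03 m or angle between any of tube_rack, spray's own z axis and vertical above 0.35 rad).
It fails at once if the short blank shifted more than 20 mm (distance of blank from where it was at the start of the episode above 0.02 m).
It fails at once if a cassette or the gate dropped or thrown (faster than 0.9 m/s while not held, a fall of over 40 mm) ((linear speed of cassette_a above 0.9 m/s and contact force between cassette_a and the fingers below 0.05 N) or (linear speed of cassette_b above 0.9 m/s and contact force between cassette_b and the fingers below 0.05 N) or (linear speed of cassette_c above 0.9 m/s and contact force between cassette_c and the fingers below 0.05 N) or (linear speed of gate above 0.9 m/s and contact force between gate and the fingers below 0.05 N)).
It also fails if it takes over 72 s, if anything falls off the work surface, if the arm or the gripper's body presses on something with over 40 N, if the wrist force passes 120 N, or if a joint passes its speed limit or range.

## Working session

There is one attempt and no reset: what is moved stays moved. The work goes in short steps, Python scripts to look and compute and a tool call to move; the robot and the scene stay as the last step left them, time stands still between calls to the robot, and variables do not carry over. Pictures are saved under pics/ and viewed, about 8 in all and at most 12, crops included, and the job is handed in when it is done.

Besides the shell and the picture viewer there is one more tool, called after "Call:" by a JSON object that holds its "op" and its "data", one argument or row to a line. carry_out: Moves the arm, as the interface text tells. Its arguments: {"type":"object","properties":{"plan":{"type":"array","items":{"type":"object","properties":{"slide":{"type":"array","items":{"type":"number"}},"twist":{"type":"array","items":{"type":"number"}}}}},"gripper":{"type":"number"},"grip_force":{"type":"number"}},"required":["plan"]}

```bash
mkdir -p pics; ls; python3 - <<'E'
from bench import *
import cv2
o=get_obs(); print(o['t'],o['tcp_pos'],o['eef_rot'],o['opening'])
for n in ['top','side']:
    p=read_camera(n); cv2.imwrite(f'pics/{n}0.png',p['pixels'][:,:,::-1]); print(n,p['K'].tolist(),p['view'].round(4).tolist())
    for l in ['cassette_a','blank','tote','tray','gate','pin_a']:
        for d in look_for(p,l)[:5]: print(l,round(d['conf'],2),[round(float(v)*s) for v,s in zip(d['rect'],[640,480,640,480])])
E
```

```text
pics
0.0 [ 0.2233503  -0.55612394  0.23042576] [-3.08266815e+00 -5.95713565e-01  2.45575709e-04] 0.08541149744545758
top [[616.6920980896165, 0.0, 312.5353880812613], [0.0, 616.6920980896165, 246.25775627551602], [0.0, 0.0, 1.0]] [[-0.0165, -0.9999, 0.0032, 0.0037], [-0.9953, 0.0161, -0.0956, 0.5173], [0.0955, -0.0048, -0.9954, 1.2519], [0.0, 0.0, 0.0, 1.0]]
cassette_a 0.82 [141, 245, 183, 269]
cassette_a 0.81 [150, 327, 176, 363]
cassette_a 0.71 [139, 193, 178, 221]
cassette_a 0.66 [137, 387, 181, 414]
cassette_a 0.63 [183, 251, 226, 275]
blank 0.58 [202, 205, 225, 226]
tote 0.83 [399, 158, 494, 295]
tray 0.76 [0, 122, 273, 322]
tray 0.21 [141, 244, 186, 270]
gate 0.63 [0, 120, 273, 318]
gate 0.57 [308, 179, 340, 320]
gate 0.18 [397, 158, 493, 296]
pin_a 0.74 [0, 120, 270, 317]
side [[554.8418596284254, 0.0, 315.45553478074874], [0.0, 554.8418596284254, 243.96221237327632], [0.0, 0.0, 1.0]] [[0.9992, -0.0402, -0.008, -0.5087], [-0.0317, -0.6341, -0.7726, 0.0629], [0.026, 0.7722, -0.6349, 1.3393], [0.0, 0.0, 0.0, 1.0]]
cassette_a 0.9 [337, 170, 353, 197]
cassette_a 0.71 [294, 188, 311, 219]
cassette_a 0.71 [232, 178, 260, 200]
cassette_a 0.68 [194, 177, 219, 203]
cassette_a 0.61 [299, 173, 317, 196]
blank 0.82 [333, 197, 347, 217]
tote 0.91 [272, 300, 416, 386]
tray 0.91 [263, 83, 386, 240]
gate 0.94 [258, 238, 381, 277]
gate 0.73 [425, 282, 460, 346]
pin_a 0.72 [259, 83, 388, 238]
```

View pics/top0.png

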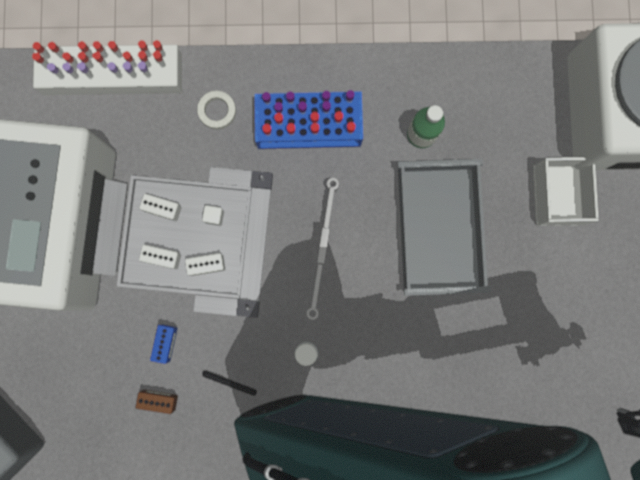

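View pics/side0.png

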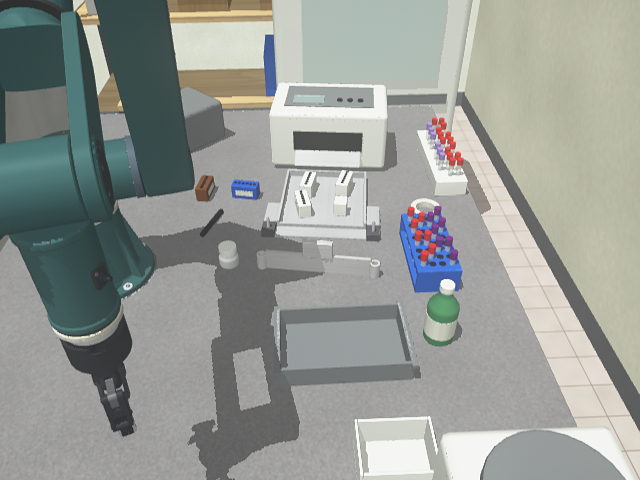

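The top view shows the tray at left, with cassettes near (159,206), (159,256) and (205,264) and the blank at (212,215). The pins are near (262,180) and (248,308). The gate runs from (333,184) to (312,313), and the tote is centred near (441,227). In the side view all of these stand upright and the tote is clear.

```bash
cat > h.py <<'E'
import numpy as np, cv2
from bench import *
def w(p,u,v,z):
    K,V=p['K'],p['view']; R,t=V[:3,:3],V[:3,3]
    c=-R.T@t; d=R.T@np.linalg.inv(K)@np.array([u,v,1.]); return c+d*(z-c[2])/d[2]
def px(p,X):
    q=p['K']@(p['view'][:3,:3]@np.array(X)+p['view'][:3,3]); return q[:2]/q[2]
def wells(p,rect,z):
    """row of wells in the white block: centre and yaw of long axis (deg)"""
    l,t,r,b=rect; g=cv2.cvtColor(p['pixels'],cv2.COLOR_RGB2GRAY)[t:b,l:r]
    m=(g>200).astype(np.uint8); n,L,S,_=cv2.connectedComponentsWithStats(m)
    k=1+np.argmax(S[1:,4]); c,_=cv2.findContours((L==k).astype(np.uint8),cv2.RETR_EXTERNAL,2)
    hull=cv2.convexHull(max(c,key=len)); M=np.zeros_like(g); cv2.fillPoly(M,[hull],1); M=cv2.erode(M,np.ones((3,3),np.uint8))
    wt=np.clip(170.-g,0,None)*M; yy,xx=np.mgrid[:g.shape[0],:g.shape[1]]
    P=np.array([w(p,l+x,t+y,z)[:2] for x,y in zip(xx.ravel(),yy.ravel())]); W=wt.ravel()
    c=(P*W[:,None]).sum(0)/W.sum(); D=P-c; C=(D*W[:,None]).T@D/W.sum(); e,v=np.linalg.eigh(C)
    a=np.degrees(np.arctan2(v[1,1],v[0,1]))%180
    box=cv2.minAreaRect(hull); bc=w(p,l+box[0][0],t+box[0][1],z)[:2]
    return c,a,np.sqrt(e),bc
E
python3 - <<'E'
from h import *
p=read_camera('top')
for r in [(137,190,182,223),(136,241,184,273),(182,247,228,279)]:
    c,a,e,bc=wells(p,r,0.048); print(c.round(4),a.round(1),e.round(4),bc.round(4))
for n,u,v,z in [('gk1',333,184,.04),('gk2',312,313,.04),('grip',324,238,.09),('pin+',262,180,.052),('pin-',248,308,.052),('blank',212,215,.048)]: print(n,w(p,u,v,z).round(4))
im=p['pixels'][:,:,::-1]
def crop(a,b,c,d,f): return cv2.resize(im[b:d,a:c],None,fx=f,fy=f,interpolation=cv2.INTER_CUBIC)
cv2.imwrite('pics/c1.png',np.vstack([crop(110,155,350,325,3.3)]))
cv2.imwrite('pics/c2.png',crop(380,145,510,305,3.7))
E
```

```text
[nan nan] nan [nan nan] [0.5938 0.3125]
[nan nan] nan [nan nan] [0.4909 0.3118]
[nan nan] nan [nan nan] [0.474  0.2154]
gk1 [ 0.6443 -0.049   0.04  ]
gk2 [ 0.3801 -0.0013  0.04  ]
grip [ 0.527  -0.0272  0.09  ]
pin+ [0.6525 0.0966 0.052 ]
pin- [0.3924 0.1269 0.052 ]
blank [0.5825 0.1995 0.048 ]h.py:16: RuntimeWarning: invalid value encountered in divide
  c=(P*W[:,None]).sum(0)/W.sum(); D=P-c; C=(D*W[:,None]).T@D/W.sum(); e,v=np.linalg.eigh(C)
```

View pics/c1.png

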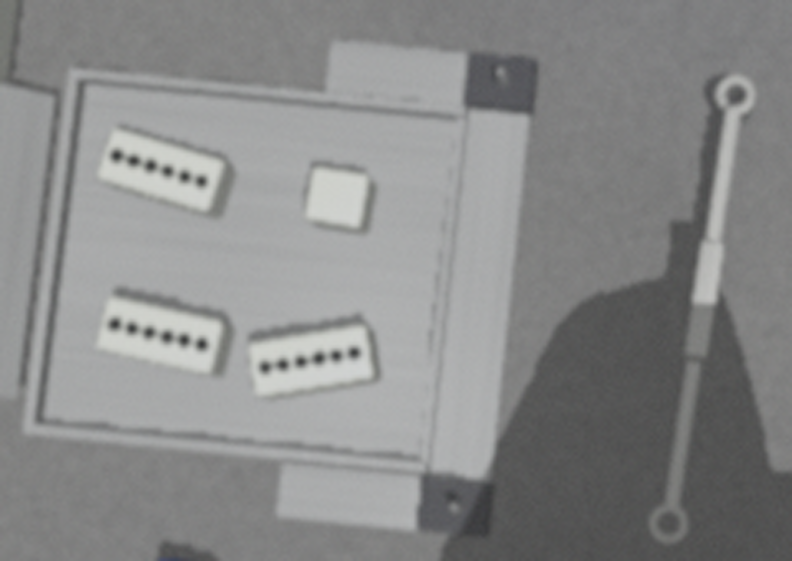

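View pics/c2.png

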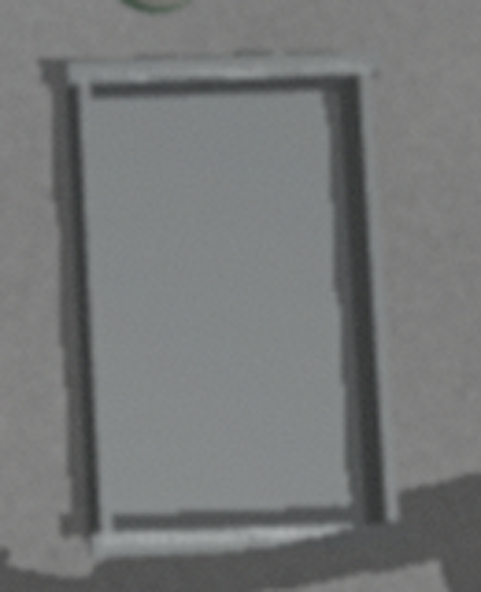

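```bash
python3 - <<'E'
from h import *
p=read_camera('top')
def c1(x,y,z,f=3.3,o=(110,155)): return w(p,(x+.5)/f-.5+o[0],(y+.5)/f-.5+o[1],z)[:2]
def pair(n,a,b,z):
    A,B=c1(*a,z),c1(*b,z); d=B-A
    print(n,((A+B)/2).round(4),'dir',round(np.degrees(np.arctan2(d[1],d[0]))%180,1),'len',round(np.hypot(*d),4))
pair('A',(116,155),(202,182),.048);pair('B',(115,324),(202,344),.048);pair('C',(265,367),(355,352),.048)
pair('pins',(503,70),(455,501),.052);pair('gate',(735,95),(668,523),.04); pair('grip',(708,241),(696,357),.09)
pair('trayL',(77,80),(40,422),.031)
print('blank',c1(338,195,.048))
cs=[c1(*q,.05,3.7,(380,145)) for q in [(70,62),(368,70),(397,520),(92,550)]]
print(np.array(cs).round(4),np.mean(cs,0).round(4))
R,_=cv2.Rodrigues(np.array(get_obs()['eef_rot'])); print('jaw dir',np.degrees(np.arctan2(R[1,1],R[0,1])),R.round(3))
E
```

```text
A [0.6034 0.3101] dir 71.6 len 0.0562
B [0.5006 0.3097] dir 76.1 len 0.0551
C [0.4834 0.2166] dir 98.6 len 0.0558
pins [0.5283 0.1121] dir 173.2 len 0.2676
gate [ 0.5127 -0.0246] dir 170.1 len 0.2697
grip [ 0.5128 -0.0238] dir 173.1 len 0.0698
trayL [0.5559 0.3766] dir 174.6 len 0.216
blank [0.58504376 0.19935955]
[[ 0.6873 -0.1844]
 [ 0.6802 -0.35  ]
 [ 0.4302 -0.3553]
 [ 0.4167 -0.1883]] [ 0.5536 -0.2695]
jaw dir -68.12392827913386 [[ 0.928  0.373  0.   ]
 [ 0.373 -0.928  0.   ]
 [ 0.    -0.    -1.   ]]
```

Call:
{"op": "carry_out", "data": {
  "plan": [
    {"slide": [130, 300, -10], "twist": [0, 0, 50]},
    {"slide": [130, 300, -10], "twist": [0, 0, 50]},
    {"slide": [130, 300, -10], "twist": [0, 0, 50]},
    {"slide": [130, 300, -10], "twist": [0, 0, 50]},
    {"slide": [130, 300, -10], "twist": [0, 0, 50]},
    {"slide": [130, 300, -10], "twist": [0, 0, 50]},
    {"slide": [130, 300, -10], "twist": [0, 0, 50]},
    {"slide": [130, 300, -10], "twist": [0, 0, 50]}
  ],
  "gripper": 0.3,
  "grip_force": 40
}}

```text
t: 1.47
tcp_pos: [0.3539, -0.2543, 0.2214]
eef_rot: [-2.537, -1.852, -0.001]
wrist_force: [0.8, 0.2, 0.4]
opening: 0.0296
```

Call:
{"op": "carry_out", "data": {
  "plan": [
    {"slide": [135, 300, -20]},
    {"slide": [135, 300, -20]},
    {"slide": [135, 300, -20]},
    {"slide": [135, 300, -20]},
    {"slide": [135, 300, -20]},
    {"slide": [135, 300, -20]},
    {"slide": [135, 300, -20]},
    {"slide": [135, 300, -20]}
  ],
  "gripper": -0.32
}}

```text
schema error: expected keys slide, twist
```

Call:
{"op": "carry_out", "data": {
  "plan": [
    {"slide": [114.5, 264.5, -90], "twist": [0, 0, -0.7]},
    {"slide": [114.5, 264.5, -90], "twist": [0, 0, -0.7]},
    {"slide": [114.5, 264.5, -90], "twist": [0, 0, -0.7]},
    {"slide": [114.5, 264.5, -90], "twist": [0, 0, -0.7]},
    {"slide": [114.5, 264.5, -90], "twist": [0, 0, -0.7]},
    {"slide": [114.5, 264.5, -90], "twist": [0, 0, -0.7]},
    {"slide": [114.5, 264.5, -90], "twist": [0, 0, -0.7]},
    {"slide": [114.5, 264.5, -90], "twist": [0, 0, -0.7]}
  ]
}}

```text
t: 2.13
tcp_pos: [0.4692, 0.0122, 0.13]
eef_rot: [-2.551, -1.831, -0.001]
wrist_force: [0.4, -0.3, -0.1]
opening: 0.0302
```

Call:
{"op": "carry_out", "data": {
  "plan": [
    {"slide": [134, 298, 0], "twist": [0, 0, 0]},
    {"slide": [134, 298, 0], "twist": [0, 0, 0]},
    {"slide": [134, 298, 0], "twist": [0, 0, 0]},
    {"slide": [134, 298, 0], "twist": [0, 0, 0]},
    {"slide": [134, 298, 0], "twist": [0, 0, 0]},
    {"slide": [134, 298, 0], "twist": [0, 0, 0]},
    {"slide": [134, 298, 0], "twist": [0, 0, 0]},
    {"slide": [134, 298, 0], "twist": [0, 0, 0]}
  ],
  "gripper": -0.32
}}

```text
t: 2.8
tcp_pos: [0.6032, 0.3082, 0.1315]
eef_rot: [2.554, 1.829, 0.002]
wrist_force: [0.7, 0.1, 0.3]
opening: 0.0564
```

```bash
python3 - <<'E'
from h import *
p=read_camera('side'); im=p['pixels'][:,:,::-1]; o=get_obs(); print(o['tcp_pos'],o['opening'])
cv2.imwrite('pics/s1.png',cv2.resize(im[80:280,200:420],None,fx=3.2,fy=3.2,interpolation=cv2.INTER_CUBIC))
E
```

```text
[0.60641766 0.31404986 0.13193885] 0.05658207390607677
```

View pics/s1.png

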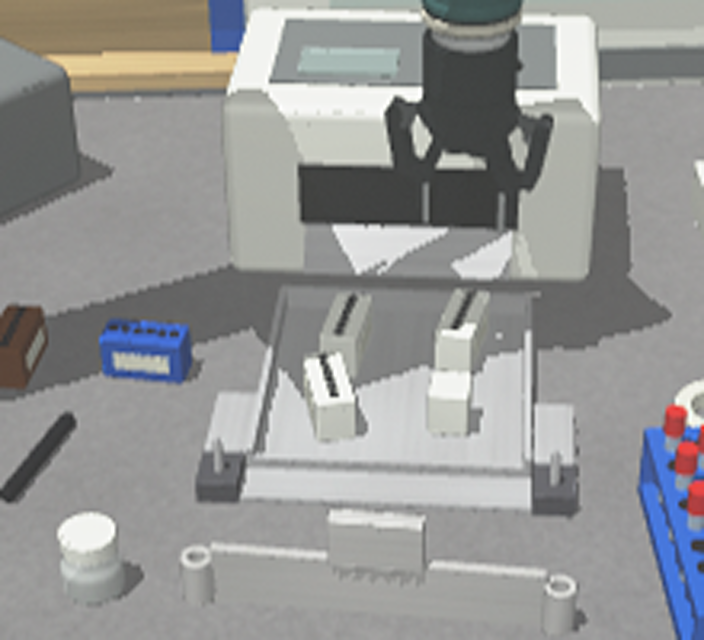

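Call:
{"op": "carry_out", "data": {
  "plan": [
    {"slide": [0, 0, 0], "twist": [0, 0, 0]},
    {"slide": [0, 0, 0], "twist": [0, 0, 0]}
  ]
}}

```text
t: 3.02
tcp_pos: [0.6018, 0.3055, 0.1309]
eef_rot: [2.554, 1.83, -0.002]
wrist_force: [-0.1, -0.7, -1.2]
opening: 0.0562
```

```bash
python3 - <<'E'
from h import *
o=get_obs(); print(o['tcp_pos'],o['opening'],o['qd'].round(3) if hasattr(o['qd'],'round') else o['qd'])
p=read_camera('side')
print(get_obs()['tcp_pos'])
def c(x,y,z): return w(p,(x+.5)/3.2-.5+200,(y+.5)/3.2-.5+80,z)[:2].round(4)
print('A',c(464,310,.048),'B',c(347,314,.048),'C',c(329,379,.048))
print('pins',c(220,442,.052),c(556,453,.052),'knuckle',c(197,553,.04),c(561,585,.04))
E
```

```text
[0.60175233 0.30554318 0.13088106] 0.05618175754977039 [-0.024 -0.018  0.037 -0.003  0.001  0.001]
[0.60136205 0.30461843 0.13087767]
A [0.6044 0.3102] B [0.5012 0.3091] C [0.4832 0.2099]
pins [0.3947 0.121 ] [0.6591 0.093 ] knuckle [ 0.3799 -0.0006] [ 0.6461 -0.0499]
```

Call:
{"op": "carry_out", "data": {
  "plan": [
    {"slide": [2, 4, -40], "twist": [0, 0, -0.5]},
    {"slide": [2, 4, -80], "twist": [0, 0, -0.5]},
    {"slide": [2, 4, -105], "twist": [0, 0, -0.5]},
    {"slide": [2, 4, -111], "twist": [0, 0, -0.5]},
    {"slide": [2, 4, -111], "twist": [0, 0, -0.5]}
  ]
}}

```text
t: 3.48
tcp_pos: [0.6018, 0.3074, 0.0183]
eef_rot: [-2.563, -1.814, 0.009]
wrist_force: [0.0, 1.0, -0.3]
opening: 0.0563
```

Call:
{"op": "carry_out", "data": {
  "plan": [
    {"slide": [0, 0, 0], "twist": [0, 0, 0]},
    {"slide": [0, 0, 0], "twist": [0, 0, 0]},
    {"slide": [0, 0, 0], "twist": [0, 0, 0]},
    {"slide": [0, 0, 0], "twist": [0, 0, 0]},
    {"slide": [0, 0, 30], "twist": [0, 0, 0]},
    {"slide": [0, 0, 70], "twist": [0, 0, 0]},
    {"slide": [0, 0, 110], "twist": [0, 0, 0]},
    {"slide": [0, 0, 110], "twist": [0, 0, 0]}
  ],
  "gripper": 1,
  "grip_force": 40
}}

```text
t: 4.15
tcp_pos: [0.6095, 0.3121, 0.14]
eef_rot: [2.56, 1.815, 0.023]
wrist_force: [1.5, 1.4, -0.5]
opening: 0.0335
```

Call:
{"op": "carry_out", "data": {
  "plan": [
    {"slide": [0, -30, 5], "twist": [0, 0, 4]},
    {"slide": [1, -70, 5], "twist": [0, 0, 9]},
    {"slide": [2, -110, 5], "twist": [0, 0, 14]},
    {"slide": [3, -150, 5], "twist": [0, 0, 19.5]},
    {"slide": [3, -190, 5], "twist": [0, 0, 19.5]},
    {"slide": [4, -230, 5], "twist": [0, 0, 19.5]},
    {"slide": [4, -270, 5], "twist": [0, 0, 19.5]},
    {"slide": [4, -310, 5], "twist": [0, 0, 19.5]}
  ]
}}

```text
t: 4.82
tcp_pos: [0.6082, -0.0021, 0.1362]
eef_rot: [2.217, 2.224, 0.002]
wrist_force: [-0.1, 0.3, -1.1]
opening: 0.0334
```

Call:
{"op": "carry_out", "data": {
  "plan": [
    {"slide": [1, -40, 0], "twist": [0, 0, 0]},
    {"slide": [1, -80, 0], "twist": [0, 0, 0]},
    {"slide": [1, -120, 0], "twist": [0, 0, 0]},
    {"slide": [2, -160, 0], "twist": [0, 0, 0]},
    {"slide": [2, -200, 0], "twist": [0, 0, 0]},
    {"slide": [2, -240, 0], "twist": [0, 0, 0]},
    {"slide": [2, -260, 0], "twist": [0, 0, 0]},
    {"slide": [2, -268, 0], "twist": [0, 0, 0]}
  ]
}}

```text
t: 5.48
tcp_pos: [0.6103, -0.2727, 0.1361]
eef_rot: [2.219, 2.219, -0.0]
wrist_force: [-0.2, 0.4, -1.1]
opening: 0.0329
```

```bash
python3 - <<'E'
from h import *
p=read_camera('side'); im=p['pixels'][:,:,::-1]; o=get_obs(); print(o['tcp_pos'],o['eef_rot'],o['opening'])
cv2.imwrite('pics/s2.png',cv2.resize(im[180:420,220:500],None,fx=2.8,fy=2.5,interpolation=cv2.INTER_CUBIC))
E
```

```text
[ 0.61023867 -0.27215348  0.13590281] [ 2.21954881e+00  2.21967161e+00 -4.32967409e-04] 0.033289786007897317
```

View pics/s2.png

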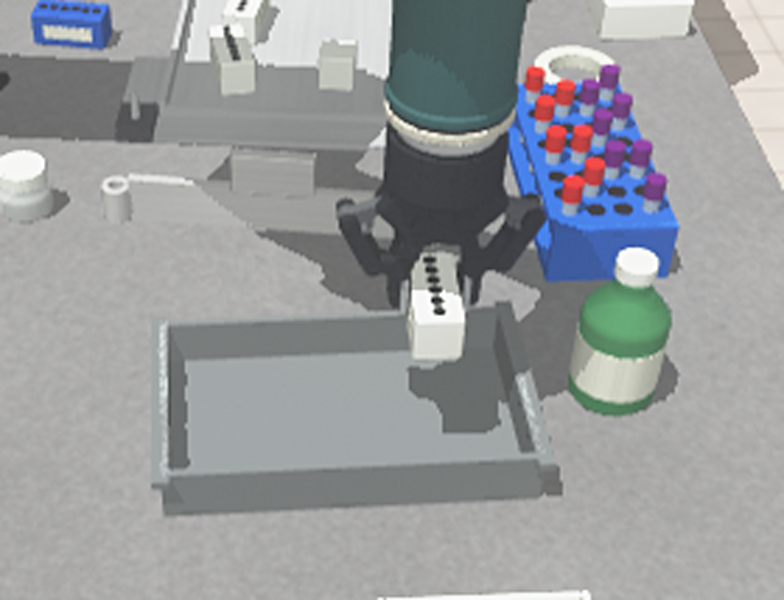

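Call:
{"op": "carry_out", "data": {
  "plan": [
    {"slide": [0, 3, -40], "twist": [0, 0, 0]},
    {"slide": [0, 3, -75], "twist": [0, 0, 0]},
    {"slide": [0, 3, -100], "twist": [0, 0, 0]},
    {"slide": [0, 3, -110], "twist": [0, 0, 0]},
    {"slide": [0, 3, -113], "twist": [0, 0, 0]},
    {"slide": [0, 3, -114.5], "twist": [0, 0, 0]},
    {"slide": [0, 3, -114.5], "twist": [0, 0, 0]}
  ]
}}

```text
t: 6.12
tcp_pos: [0.6094, -0.2632, 0.0222]
eef_rot: [-2.215, -2.225, 0.0]
wrist_force: [-0.2, 0.8, 0.7]
opening: 0.0332
```

Call:
{"op": "carry_out", "data": {
  "plan": [
    {"slide": [0, 0, 0], "twist": [0, 0, 0]},
    {"slide": [0, 0, 0], "twist": [0, 0, 0]},
    {"slide": [0, 0, 0], "twist": [0, 0, 0]},
    {"slide": [0, 0, 20], "twist": [0, 0, 0]},
    {"slide": [0, 0, 60], "twist": [0, 0, 0]},
    {"slide": [0, 0, 100], "twist": [0, 0, 0]},
    {"slide": [0, 30, 115], "twist": [0, 0, 0]},
    {"slide": [0, 70, 115], "twist": [0, 0, 0]}
  ],
  "gripper": -0.18
}}

```text
t: 6.78
tcp_pos: [0.6146, -0.1992, 0.1417]
eef_rot: [2.214, 2.212, 0.006]
wrist_force: [1.2, 0.6, 0.2]
opening: 0.0509
```

Call:
{"op": "carry_out", "data": {
  "plan": [
    {"slide": [-8, 39, 0], "twist": [0, 0, -2]},
    {"slide": [-16, 78, 0], "twist": [0, 0, -4]},
    {"slide": [-24, 117, 0], "twist": [0, 0, -6]},
    {"slide": [-32, 156, 0], "twist": [0, 0, -8]},
    {"slide": [-40, 195, 0], "twist": [0, 0, -10]},
    {"slide": [-48, 234, 0], "twist": [0, 0, -12]},
    {"slide": [-56, 273, 0], "twist": [0, 0, -14]},
    {"slide": [-64, 312, 0], "twist": [0, 0, -14]}
  ],
  "gripper": -0.3
}}

```text
t: 7.45
tcp_pos: [0.5457, 0.1187, 0.1362]
eef_rot: [2.474, 1.935, 0.002]
wrist_force: [1.0, 0.7, 0.4]
opening: 0.0556
```

Call:
{"op": "carry_out", "data": {
  "plan": [
    {"slide": [-9, 39, 0], "twist": [0, 0, 0]},
    {"slide": [-18, 78, 0], "twist": [0, 0, 0]},
    {"slide": [-27, 117, 0], "twist": [0, 0, 0]},
    {"slide": [-36, 156, 0], "twist": [0, 0, 0]},
    {"slide": [-43, 182, 0], "twist": [0, 0, 0]},
    {"slide": [-45.5, 193, -10], "twist": [0, 0, 0]},
    {"slide": [-45.5, 193, -45], "twist": [0, 0, 0]},
    {"slide": [-45.5, 193, -60], "twist": [0, 0, 0]}
  ]
}}

```text
t: 8.12
tcp_pos: [0.4995, 0.3102, 0.0735]
eef_rot: [-2.47, -1.941, 0.002]
wrist_force: [-1.2, -0.5, -0.2]
opening: 0.0553
```

Call:
{"op": "carry_out", "data": {
  "plan": [
    {"slide": [0, 0, 0], "twist": [0, 0, 0]},
    {"slide": [0, 0, 0], "twist": [0, 0, 0]}
  ]
}}

```text
t: 8.28
tcp_pos: [0.4999, 0.309, 0.0749]
eef_rot: [-2.473, -1.937, 0.004]
wrist_force: [-0.4, 0.5, 1.0]
opening: 0.0555
```

Call:
{"op": "carry_out", "data": {
  "plan": [
    {"slide": [0.5, 0, -30], "twist": [0, 0, 0]},
    {"slide": [0.5, 0, -50], "twist": [0, 0, 0]},
    {"slide": [0.5, 0, -55.5], "twist": [0, 0, 0]},
    {"slide": [0.5, 0, -55.5], "twist": [0, 0, 0]}
  ]
}}

```text
t: 8.62
tcp_pos: [0.5009, 0.309, 0.02]
eef_rot: [-2.473, -1.937, 0.002]
wrist_force: [-0.5, -1.0, -0.5]
opening: 0.0557
```

Call:
{"op": "carry_out", "data": {
  "plan": [
    {"slide": [0, 0, 0], "twist": [0, 0, 0]},
    {"slide": [0, 0, 0], "twist": [0, 0, 0]},
    {"slide": [0, 0, 0], "twist": [0, 0, 0]},
    {"slide": [0, 0, 0], "twist": [0, 0, 0]},
    {"slide": [0, 0, 30], "twist": [0, 0, 0]},
    {"slide": [0, 0, 70], "twist": [0, 0, 0]},
    {"slide": [0, 0, 105], "twist": [0, 0, 0]},
    {"slide": [0, 0, 115], "twist": [0, 0, 0]}
  ],
  "gripper": 1
}}

```text
t: 9.28
tcp_pos: [0.5041, 0.3113, 0.1413]
eef_rot: [2.471, 1.937, 0.014]
wrist_force: [1.3, 1.1, 0.4]
opening: 0.033
```

Call:
{"op": "carry_out", "data": {
  "plan": [
    {"slide": [2, -30, 0], "twist": [0, 0, 3]},
    {"slide": [5, -69, 0], "twist": [0, 0, 6]},
    {"slide": [8, -108, 0], "twist": [0, 0, 9]},
    {"slide": [11, -147, 0], "twist": [0, 0, 12]},
    {"slide": [14, -186, 0], "twist": [0, 0, 14.5]},
    {"slide": [17, -225, 0], "twist": [0, 0, 14.5]},
    {"slide": [20, -264, 0], "twist": [0, 0, 14.5]},
    {"slide": [23, -303, 0], "twist": [0, 0, 14.5]}
  ]
}}

```text
t: 9.95
tcp_pos: [0.5237, 0.0049, 0.1354]
eef_rot: [2.208, 2.235, 0.0]
wrist_force: [0.9, 1.1, -0.4]
opening: 0.0334
```

Call:
{"op": "carry_out", "data": {
  "plan": [
    {"slide": [3, -40, 0], "twist": [0, 0, 0]},
    {"slide": [6, -80, 0], "twist": [0, 0, 0]},
    {"slide": [9, -120, 0], "twist": [0, 0, 0]},
    {"slide": [12, -160, 0], "twist": [0, 0, 0]},
    {"slide": [15, -200, 0], "twist": [0, 0, 0]},
    {"slide": [18, -240, 0], "twist": [0, 0, 0]},
    {"slide": [20.5, -265, 0], "twist": [0, 0, 0]},
    {"slide": [20.5, -274, 0], "twist": [0, 0, 0]}
  ]
}}

```text
t: 10.62
tcp_pos: [0.5452, -0.2719, 0.1355]
eef_rot: [2.21, 2.229, -0.001]
wrist_force: [0.4, -0.5, -0.6]
opening: 0.0333
```

Call:
{"op": "carry_out", "data": {
  "plan": [
    {"slide": [0, 0, -30], "twist": [0, 0, 0]},
    {"slide": [0, 0, -70], "twist": [0, 0, 0]},
    {"slide": [0, 0, -98], "twist": [0, 0, 0]},
    {"slide": [0, 0, -110], "twist": [0, 0, 0]},
    {"slide": [0, 0, -113], "twist": [0, 0, 0]},
    {"slide": [0, 0, -114.5], "twist": [0, 0, 0]},
    {"slide": [0, 0, -114.5], "twist": [0, 0, 0]}
  ]
}}

```text
t: 11.2
tcp_pos: [0.5434, -0.2658, 0.0213]
eef_rot: [-2.206, -2.233, 0.001]
wrist_force: [0.6, -0.5, -0.4]
opening: 0.0334
```

Call:
{"op": "carry_out", "data": {
  "plan": [
    {"slide": [0, 0, 0], "twist": [0, 0, 0]},
    {"slide": [0, 0, 0], "twist": [0, 0, 0]},
    {"slide": [0, 0, 0], "twist": [0, 0, 0]},
    {"slide": [0, 0, 20], "twist": [0, 0, 0]},
    {"slide": [0, 0, 60], "twist": [0, 0, 0]},
    {"slide": [0, 0, 100], "twist": [0, 0, 0]},
    {"slide": [-4, 30, 115], "twist": [0, 0, 2]},
    {"slide": [-9, 70, 115], "twist": [0, 0, 4]}
  ],
  "gripper": -0.15
}}

```text
t: 11.87
tcp_pos: [0.5403, -0.2012, 0.1412]
eef_rot: [2.122, 2.299, 0.004]
wrist_force: [0.7, 0.5, 0.9]
opening: 0.049
```

Call:
{"op": "carry_out", "data": {
  "plan": [
    {"slide": [-5, 39, 0], "twist": [0, 0, 2]},
    {"slide": [-10, 78, 0], "twist": [0, 0, 4]},
    {"slide": [-15, 117, 0], "twist": [0, 0, 4]},
    {"slide": [-20, 156, 0], "twist": [0, 0, 4]},
    {"slide": [-25, 195, 0], "twist": [0, 0, 4]},
    {"slide": [-30, 234, 0], "twist": [0, 0, 4]},
    {"slide": [-35, 273, 0], "twist": [0, 0, 4]},
    {"slide": [-40, 312, 0], "twist": [0, 0, 4]}
  ],
  "gripper": -0.25
}}

```text
t: 12.53
tcp_pos: [0.4953, 0.1167, 0.1362]
eef_rot: [2.047, 2.382, 0.001]
wrist_force: [-0.3, -0.1, 0.2]
opening: 0.0535
```

Call:
{"op": "carry_out", "data": {
  "plan": [
    {"slide": [-5, 39, 0], "twist": [0, 0, 0]},
    {"slide": [-10, 78, 0], "twist": [0, 0, 0]},
    {"slide": [-12.5, 95, -5], "twist": [0, 0, 0]},
    {"slide": [-12.5, 98.5, -30], "twist": [0, 0, 0]},
    {"slide": [-12.5, 98.5, -55], "twist": [0, 0, 0]},
    {"slide": [-12.5, 98.5, -60], "twist": [0, 0, 0]},
    {"slide": [-12.5, 98.5, -60], "twist": [0, 0, 0]},
    {"slide": [-12.5, 98.5, -60], "twist": [0, 0, 0]}
  ]
}}

```text
t: 13.2
tcp_pos: [0.4832, 0.2131, 0.0762]
eef_rot: [-2.047, -2.383, 0.0]
wrist_force: [0.7, -0.6, 0.5]
opening: 0.0536
```

Call:
{"op": "carry_out", "data": {
  "plan": [
    {"slide": [0, 0, -30], "twist": [0, 0, 0]},
    {"slide": [0, 0, -50], "twist": [0, 0, 0]},
    {"slide": [0, 0, -55.5], "twist": [0, 0, 0]},
    {"slide": [0, 0, -55.5], "twist": [0, 0, 0]}
  ]
}}

```text
t: 13.53
tcp_pos: [0.4829, 0.2128, 0.0202]
eef_rot: [-2.047, -2.382, 0.002]
wrist_force: [-0.8, -0.4, -0.1]
opening: 0.0532
```

Call:
{"op": "carry_out", "data": {
  "plan": [
    {"slide": [0, 0, 0], "twist": [0, 0, 0]},
    {"slide": [0, 0, 0], "twist": [0, 0, 0]},
    {"slide": [0, 0, 0], "twist": [0, 0, 0]},
    {"slide": [0, 0, 0], "twist": [0, 0, 0]},
    {"slide": [0, 0, 30], "twist": [0, 0, 0]},
    {"slide": [0, 0, 70], "twist": [0, 0, 0]},
    {"slide": [0, 0, 105], "twist": [0, 0, 0]},
    {"slide": [0, 0, 115], "twist": [0, 0, 0]}
  ],
  "gripper": 1
}}

```text
t: 14.2
tcp_pos: [0.4862, 0.2143, 0.1408]
eef_rot: [2.044, 2.38, 0.011]
wrist_force: [1.6, 0.4, -1.3]
opening: 0.0332
```

Call:
{"op": "carry_out", "data": {
  "plan": [
    {"slide": [0, -30, 0], "twist": [0, 0, -2]},
    {"slide": [0, -69, 0], "twist": [0, 0, -4]},
    {"slide": [-1, -108, 0], "twist": [0, 0, -6]},
    {"slide": [-1, -147, 0], "twist": [0, 0, -8]},
    {"slide": [-2, -186, 0], "twist": [0, 0, -8]},
    {"slide": [-2, -225, 0], "twist": [0, 0, -8]},
    {"slide": [-2, -264, 0], "twist": [0, 0, -8]},
    {"slide": [-3, -303, 0], "twist": [0, 0, -8]}
  ]
}}

```text
t: 14.87
tcp_pos: [0.4798, -0.0916, 0.1355]
eef_rot: [2.208, 2.234, 0.001]
wrist_force: [1.1, 0.2, -1.0]
opening: 0.0333
```

Call:
{"op": "carry_out", "data": {
  "plan": [
    {"slide": [0, -40, 0], "twist": [0, 0, 0]},
    {"slide": [0, -80, 0], "twist": [0, 0, 0]},
    {"slide": [-1, -120, 0], "twist": [0, 0, 0]},
    {"slide": [-1.5, -155, 0], "twist": [0, 0, 0]},
    {"slide": [-1.5, -173, 0], "twist": [0, 0, 0]},
    {"slide": [-1.5, -180, 0], "twist": [0, 0, 0]},
    {"slide": [-1.5, -180, 0], "twist": [0, 0, 0]}
  ]
}}

```text
t: 15.45
tcp_pos: [0.4785, -0.2714, 0.1352]
eef_rot: [2.211, 2.232, -0.0]
wrist_force: [-0.8, -0.3, -0.1]
opening: 0.0332
```

Call:
{"op": "carry_out", "data": {
  "plan": [
    {"slide": [0, 0, -30], "twist": [0, 0, 0]},
    {"slide": [0, 0, -70], "twist": [0, 0, 0]},
    {"slide": [0, 0, -98], "twist": [0, 0, 0]},
    {"slide": [0, 0, -110], "twist": [0, 0, 0]},
    {"slide": [0, 0, -113], "twist": [0, 0, 0]},
    {"slide": [0, 0, -114.5], "twist": [0, 0, 0]},
    {"slide": [0, 0, -114.5], "twist": [0, 0, 0]}
  ]
}}

```text
t: 16.03
tcp_pos: [0.4769, -0.2666, 0.021]
eef_rot: [-2.204, -2.233, 0.001]
wrist_force: [-0.4, 0.7, -0.1]
opening: 0.0334
```

Call:
{"op": "carry_out", "data": {
  "plan": [
    {"slide": [0, 0, 0], "twist": [0, 0, 0]},
    {"slide": [0, 0, 0], "twist": [0, 0, 0]},
    {"slide": [0, 0, 0], "twist": [0, 0, 0]},
    {"slide": [0, 0, 20], "twist": [0, 0, 0]},
    {"slide": [0, 0, 60], "twist": [0, 0, 0]},
    {"slide": [0, 0, 100], "twist": [0, 0, 0]},
    {"slide": [0, 0, 130], "twist": [0, 0, 6]},
    {"slide": [0, 0, 135], "twist": [0, 0, 12]}
  ],
  "gripper": -0.15
}}

```text
t: 16.7
tcp_pos: [0.4817, -0.2716, 0.1615]
eef_rot: [1.95, 2.451, 0.001]
wrist_force: [0.4, -0.6, 0.5]
opening: 0.0493
```

```bash
python3 - <<'E'
from h import *
p=read_camera('top'); s=read_camera('side')
def cr(q,x,y,wd,ht,f): return cv2.resize(q['pixels'][y:y+ht,x:x+wd,::-1],None,fx=f,fy=f,interpolation=cv2.INTER_CUBIC)
a=np.hstack([cr(p,240,160,40,40,5),cr(p,230,290,40,40,5),cr(s,250,195,40,40,5),cr(s,355,200,40,40,5)])
b=np.hstack([cr(p,390,150,110,155,2),cr(s,260,270,180,130,2)[:260]if 0 else cv2.copyMakeBorder(cr(s,260,270,180,130,2),0,50,0,220,0)])
m=np.vstack([a,cv2.resize(b,(800,310))]); cv2.imwrite('pics/m1.png',m); print(m.shape)
E
```

```text
(510, 800, 3)
```

View pics/m1.png

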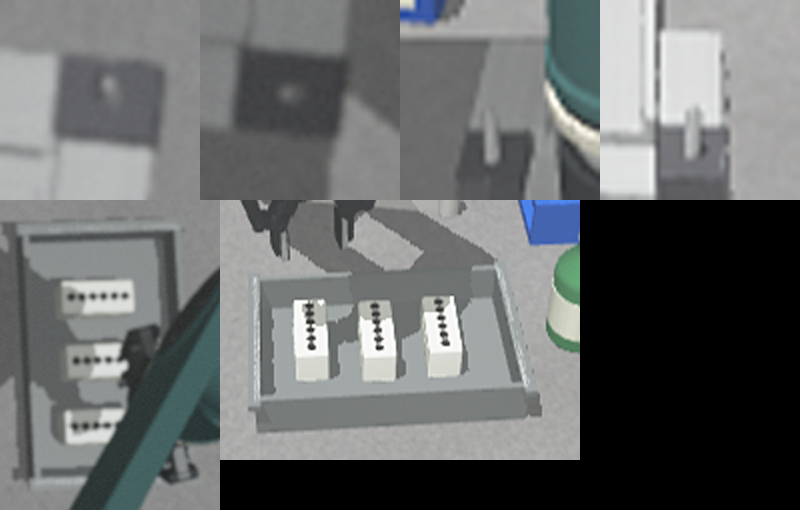

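Viewed: the three cassettes stand upright on the tote floor, clear of each other and of the walls. The pins are visible in both views.

```bash
python3 - <<'E'
from h import *
from scipy.optimize import least_squares as ls
p=read_camera('top'); s=read_camera('side')
f=lambda x,y,o:np.array([(x+.5)/5-.5+o[0],(y+.5)/5-.5+o[1]])
ob=[(p,f(106,82,(240,160)),f(89,92,(230,290))),(s,f(93,110,(355,200)),f(90,112,(250,195)))]
def pts(x): d=.135*np.array([np.cos(x[2]),np.sin(x[2])]); return [*(x[:2]+d),.052-.002],[*(x[:2]-d),.052-.002]
def r(x,cs): 
    a,b=pts(x); return np.concatenate([np.r_[px(c,a)-u,px(c,b)-v] for c,u,v in cs])
for n,cs in [('both',ob),('top',ob[:1]),('side',ob[1:])]:
    q=ls(r,[.528,.11,-.11],args=(cs,),x_scale=[.01,.01,.05]); print(n,q.x[:2].round(4),np.degrees(q.x[2]).round(2),q.fun.round(2))
# gate from first-picture pixels
F=lambda x,y,k,o:np.array([(x+.5)/k-.5+o[0],(y+.5)/k-.5+o[1]])
gb=[(p,F(735,95,3.3,(110,155)),F(668,523,3.3,(110,155))),(s,F(561,585,3.2,(200,80)),F(197,553,3.2,(200,80)))]
def pts(x): d=.135*np.array([np.cos(x[2]),np.sin(x[2])]); return [*(x[:2]+d),.04],[*(x[:2]-d),.04]
for n,cs in [('both',gb),('top',gb[:1]),('side',gb[1:])]:
    q=ls(r,[.513,-.025,-.17],args=(cs,),x_scale=[.01,.01,.05]); print('gate',n,q.x[:2].round(4),np.degrees(q.x[2]).round(2),q.fun.round(2))
print(get_obs()['q'],get_obs()['tcp_pos'])
E
```

```text
both [0.5264 0.1131] -6.36 [ 0.45  0.34  0.1   0.06  0.49 -1.   -0.05 -0.23]
top [0.5268 0.1137] -6.2 [-0.01  0.13  0.01 -0.12]
side [0.5256 0.1108] -7.11 [ 0.29  0.   -0.29 -0.07]
gate both [ 0.5129 -0.0248] -10.04 [ 0.26 -0.15 -0.1  -0.05 -0.22 -0.43 -0.01  0.19]
gate top [ 0.5127 -0.0246] -9.89 [ 0.01 -0.08 -0.01  0.08]
gate side [ 0.5131 -0.0253] -10.46 [-0.14 -0.01  0.15  0.05]
[-6.38731872e-01  3.68535934e-01  1.70931313e+00  3.85288608e-05
  1.06468495e+00 -8.56821764e-01] [ 0.47812292 -0.26920727  0.15522796]
```

Call:
{"op": "carry_out", "data": {
  "plan": [
    {"slide": [4, 30, 0], "twist": [0, 0, 7]},
    {"slide": [9, 64, 0], "twist": [0, 0, 14]},
    {"slide": [14, 98, 0], "twist": [0, 0, 21]},
    {"slide": [19, 132, 0], "twist": [0, 0, 28]},
    {"slide": [24, 166, 0], "twist": [0, 0, 35]},
    {"slide": [29, 200, 0], "twist": [0, 0, 42]},
    {"slide": [32, 230, 0], "twist": [0, 0, 49]},
    {"slide": [34, 244.5, 0], "twist": [0, 0, 56]}
  ]
}}

```text
t: 17.57
tcp_pos: [0.5108, -0.0217, 0.1538]
eef_rot: [-0.573, -3.084, -0.002]
wrist_force: [-0.1, -0.1, -0.8]
opening: 0.0491
```

Call:
{"op": "carry_out", "data": {
  "plan": [
    {"slide": [0, 0, 0], "twist": [0, 0, 7]},
    {"slide": [0, 0, 0], "twist": [0, 0, 11]},
    {"slide": [0, 0, 0], "twist": [0, 0, 11]},
    {"slide": [0, 0, 0], "twist": [0, 0, 11]}
  ]
}}

```text
t: 17.9
tcp_pos: [0.5114, -0.0249, 0.1543]
eef_rot: [-0.289, -3.125, -0.0]
wrist_force: [-0.9, 0.1, 1.0]
opening: 0.049
```

Call:
{"op": "carry_out", "data": {
  "plan": [
    {"slide": [0, 0, -30], "twist": [0, 0, 0.5]},
    {"slide": [0, 0, -65], "twist": [0, 0, 0.5]},
    {"slide": [0, 0, -92], "twist": [0, 0, 0.5]},
    {"slide": [0, 0, -100], "twist": [0, 0, 0.5]},
    {"slide": [0, 0, -100], "twist": [0, 0, 0.5]}
  ]
}}

```text
t: 18.32
tcp_pos: [0.5101, -0.0251, 0.0533]
eef_rot: [-0.273, -3.123, -0.001]
wrist_force: [-0.1, 0.8, -0.4]
opening: 0.049
```

Call:
{"op": "carry_out", "data": {
  "plan": [
    {"slide": [0, 0, 0], "twist": [0, 0, 0]},
    {"slide": [0, 0, 0], "twist": [0, 0, 0]},
    {"slide": [0, 0, 0], "twist": [0, 0, 0]},
    {"slide": [0, 0, 0], "twist": [0, 0, 0]},
    {"slide": [0, 0, 0], "twist": [0, 0, 0]},
    {"slide": [0, 0, 0], "twist": [0, 0, 0]}
  ],
  "gripper": 1,
  "grip_force": 60
}}

```text
t: 18.82
tcp_pos: [0.514, -0.0255, 0.0573]
eef_rot: [0.269, 3.127, -0.001]
wrist_force: [0.3, -0.7, 7.7]
opening: 0.0128
```

Call:
{"op": "carry_out", "data": {
  "plan": [
    {"slide": [0, 0, 15], "twist": [0, 0, 0]},
    {"slide": [0, 0, 40], "twist": [0, 0, 0]},
    {"slide": [0, 0, 60], "twist": [0, 0, 0]},
    {"slide": [0, 0, 65], "twist": [0, 0, 0]},
    {"slide": [0, 0, 65], "twist": [0, 0, 0]}
  ]
}}

```text
t: 19.23
tcp_pos: [0.5139, -0.0255, 0.1224]
eef_rot: [0.269, 3.126, -0.001]
wrist_force: [0.1, -0.1, -2.2]
opening: 0.0135
```

Call:
{"op": "carry_out", "data": {
  "plan": [
    {"slide": [3, 30, 0], "twist": [0, 0, 1]},
    {"slide": [6, 60, 0], "twist": [0, 0, 2]},
    {"slide": [9, 90, 0], "twist": [0, 0, 3]},
    {"slide": [12, 118, 0], "twist": [0, 0, 3.7]},
    {"slide": [13.5, 133, 0], "twist": [0, 0, 3.7]},
    {"slide": [13.5, 138, 0], "twist": [0, 0, 3.7]},
    {"slide": [13.5, 138, 0], "twist": [0, 0, 3.7]},
    {"slide": [13.5, 138, 0], "twist": [0, 0, 3.7]}
  ]
}}

```text
t: 19.9
tcp_pos: [0.5252, 0.1122, 0.1199]
eef_rot: [-0.167, -3.135, 0.001]
wrist_force: [0.8, 0.7, -2.9]
opening: 0.013
```

```bash
python3 - <<'E'
from h import *
p=read_camera('top'); s=read_camera('side'); o=get_obs(); print(o['tcp_pos'],o['eef_rot'],o['opening'])
def cr(q,x,y,wd,ht,f): return cv2.resize(q['pixels'][y:y+ht,x:x+wd,::-1],None,fx=f,fy=f,interpolation=cv2.INTER_CUBIC)
a=np.hstack([cr(p,240,160,50,50,8),cr(p,225,280,50,50,8)]);b=np.hstack([cr(s,250,180,50,50,4),cr(s,355,180,50,50,4),cr(s,230,140,200,100,2)])
cv2.imwrite('pics/m2.png',np.vstack([a[:400],b]))
E
```

```text
[0.52555357 0.11163796 0.12022592] [-1.69091805e-01 -3.13594029e+00  1.06202213e-03] 0.012929920467284755
```

View pics/m2.png

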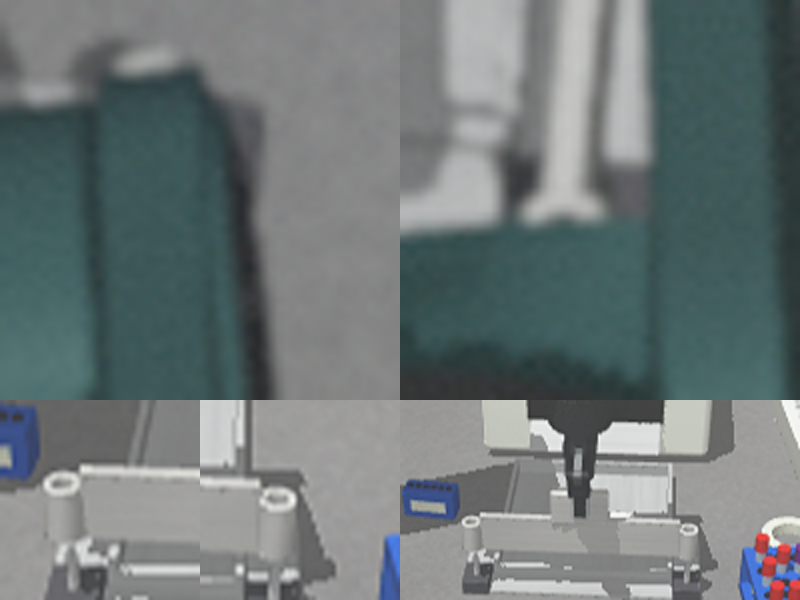

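```bash
python3 - <<'E'
from h import *
s=read_camera('side')
f=lambda x,y,k,o:((x+.5)/k-.5+o[0],(y+.5)/k-.5+o[1])
A=w(s,*f(62,83,4,(250,180)),.105)[:2];B=w(s,*f(79,96,4,(355,180)),.105)[:2]
d=B-A; print(A.round(4),B.round(4),((A+B)/2).round(4),np.degrees(np.arctan2(d[1],d[0])).round(2),np.hypot(*d).round(4))
# predicted ring px if gate exactly over pins (both-fit)
th=np.radians(-6.36);D=.135*np.array([np.cos(th),np.sin(th)])
for c,k,o in((np.array([.5264,.1131])-D,4,(250,180)),(np.array([.5264,.1131])+D,4,(355,180))):
    q=px(s,[*c,.105]); print('pred crop px',((q-o)*4).round(1), 'pin tip',((px(s,[*c,.05])-o)*4).round(1))
E
```

```text
[0.3898 0.1224] [0.6586 0.0945] [0.5242 0.1084] -5.91 0.2702
pred crop px [64.6 76.1] pin tip [ 70.2 147.1]
pred crop px [80. 91.] pin tip [ 74.7 162.4]
```

Call:
{"op": "carry_out", "data": {
  "plan": [
    {"slide": [1.7, 2, -3], "twist": [0, 0, -0.2]},
    {"slide": [1.7, 2, -8], "twist": [0, 0, -0.2]},
    {"slide": [1.7, 2, -13], "twist": [0, 0, -0.2]},
    {"slide": [1.7, 2, -16], "twist": [0, 0, -0.2]},
    {"slide": [1.7, 2, -19], "twist": [0, 0, -0.2]},
    {"slide": [1.7, 2, -22], "twist": [0, 0, -0.2]},
    {"slide": [1.7, 2, -22], "twist": [0, 0, -0.2]},
    {"slide": [1.7, 2, -22], "twist": [0, 0, -0.2]}
  ]
}}

```text
t: 20.72
tcp_pos: [0.5276, 0.1148, 0.0985]
eef_rot: [-0.173, -3.136, 0.0]
wrist_force: [0.4, -0.7, -1.7]
opening: 0.0132
```

Call:
{"op": "carry_out", "data": {
  "plan": [
    {"slide": [0, 0, -4], "twist": [0, 0, 0]},
    {"slide": [0, 0, -8], "twist": [0, 0, 0]},
    {"slide": [0, 0, -12], "twist": [0, 0, 0]},
    {"slide": [0, 0, -16], "twist": [0, 0, 0]},
    {"slide": [0, 0, -19], "twist": [0, 0, 0]},
    {"slide": [0, 0, -19], "twist": [0, 0, 0]},
    {"slide": [0, 0, -19], "twist": [0, 0, 0]}
  ]
}}

```text
t: 21.3
tcp_pos: [0.5275, 0.1147, 0.0794]
eef_rot: [-0.173, -3.136, 0.0]
wrist_force: [-0.5, 0.5, -1.5]
opening: 0.0132
```

Call:
{"op": "carry_out", "data": {
  "plan": [
    {"slide": [0, 0, -1.5], "twist": [0, 0, 0]},
    {"slide": [0, 0, -3], "twist": [0, 0, 0]},
    {"slide": [0, 0, -3.5], "twist": [0, 0, 0]},
    {"slide": [0, 0, -3.5], "twist": [0, 0, 0]},
    {"slide": [0, 0, -3.5], "twist": [0, 0, 0]}
  ]
}}

```text
t: 21.72
tcp_pos: [0.528, 0.1147, 0.0773]
eef_rot: [0.173, 3.136, -0.0]
wrist_force: [-3.0, -0.3, 7.5]
opening: 0.0131
```

```bash
python3 - <<'E'
from h import *
s=read_camera('side'); o=get_obs(); print(o['tcp_pos'],o['wrist_force'])
cv2.imwrite('pics/s3.png',cv2.resize(s['pixels'][150:260,235:405,::-1],None,fx=4.6,fy=4.6,interpolation=cv2.INTER_CUBIC))
E
```

```text
[0.52808932 0.11474895 0.0773537 ] [-2.62312134 -0.65089957  7.65238793]
```

View pics/s3.png

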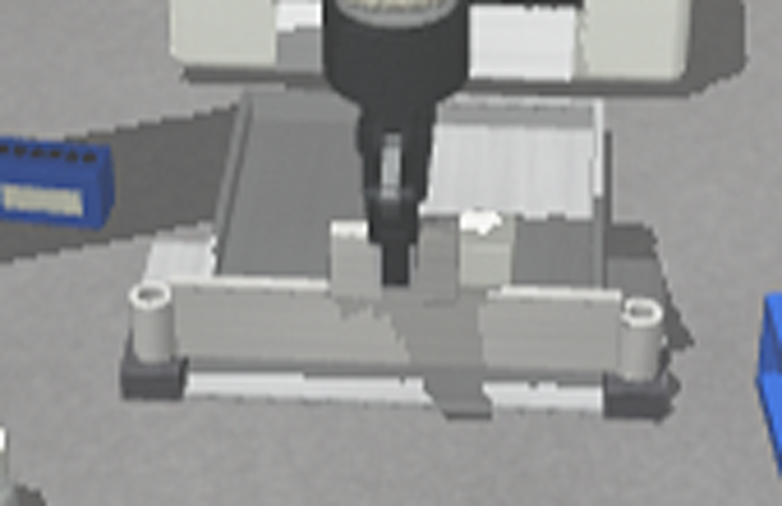

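The view shows both knuckles down on the dark shoulder blocks, at (152,350) and (640,365). TCP height is exactly 20 mm above where it was at the bench grasp. I'm releasing the gate.

Call:
{"op": "carry_out", "data": {
  "plan": [
    {"slide": [0, 0, 1.5], "twist": [0, 0, 0]},
    {"slide": [0, 0, 1.5], "twist": [0, 0, 0]},
    {"slide": [0, 0, 1.5], "twist": [0, 0, 0]},
    {"slide": [0, 0, 1.5], "twist": [0, 0, 0]},
    {"slide": [0, 0, 15], "twist": [0, 0, 0]},
    {"slide": [0, 0, 45], "twist": [0, 0, 0]},
    {"slide": [0, 0, 80], "twist": [0, 0, 0]},
    {"slide": [0, 0, 110], "twist": [0, 0, 0]}
  ],
  "gripper": 0.1
}}

```text
t: 22.43
tcp_pos: [0.5275, 0.1147, 0.1875]
eef_rot: [-0.173, -3.136, 0.0]
wrist_force: [1.4, -0.1, 0.8]
opening: 0.0385
```

Call:
{"op": "carry_out", "data": {
  "plan": [
    {"slide": [0, -40, 20], "twist": [0, 0, 0]},
    {"slide": [0, -80, 30], "twist": [0, 0, 0]},
    {"slide": [0, -120, 30], "twist": [0, 0, 0]},
    {"slide": [0, -150, 30], "twist": [0, 0, 0]},
    {"slide": [0, -150, 30], "twist": [0, 0, 0]},
    {"slide": [0, -150, 30], "twist": [0, 0, 0]}
  ]
}}

```text
t: 22.93
tcp_pos: [0.5277, -0.0367, 0.2162]
eef_rot: [-0.179, -3.136, -0.0]
wrist_force: [-0.8, 0.3, 0.1]
opening: 0.0385
```

```bash
python3 - <<'E'
from h import *
s=read_camera('side');t=read_camera('top'); o=get_obs(); print(o['t'],o['tcp_pos'],o['wrist_force'])
a=cv2.resize(s['pixels'][150:400,235:475,::-1],(576,600),interpolation=cv2.INTER_CUBIC)
b=cv2.resize(t['pixels'][150:330,220:290,::-1],(224,600),interpolation=cv2.INTER_CUBIC)
cv2.imwrite('pics/s4.png',np.hstack([a,b]))
E
```

```text
23.0333 [ 0.52744191 -0.03466343  0.21596724] [-0.47486201  0.58930312 -0.68821659]
```

View pics/s4.png

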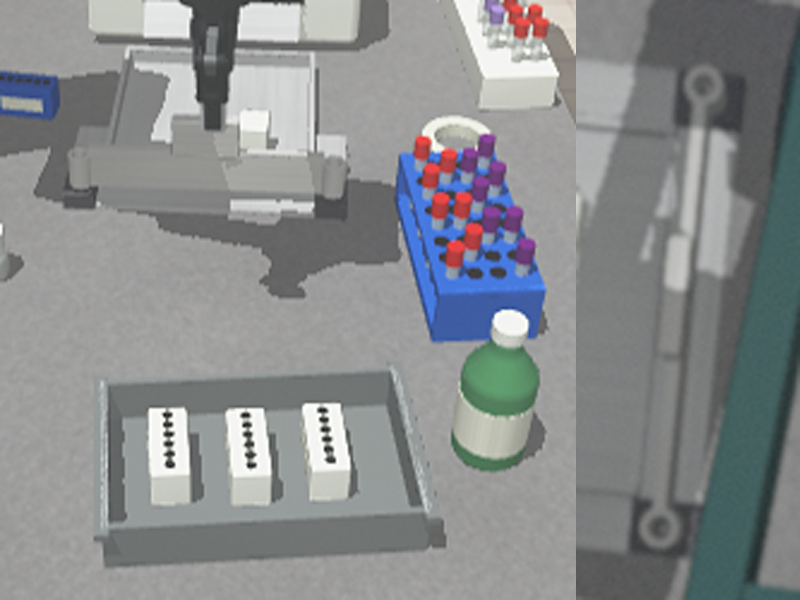

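The gate hangs on both pins, with its knuckles on the shoulder blocks. The cassettes are upright in the tote, the blank is still in the tray, and the rack and bottle are untouched. The arm is clear, so I'm handing in.

```bash
python3 -c "
from bench import *
print(job_done())"
```

```text
the job is handed in; nothing more can be done
None
```

The job is done and handed in at about 23 s of the 72 s allowed. All three cassettes stand upright on the tote floor. The gate hangs on both pins, and the short blank was left where it was in the tray.

- **Cassettes:** The last pictures from both cameras show the three cassettes upright and clear of each other and of the tote walls.
- **Gate:** Both knuckles rest on the pin shoulders. Contact came at a tool height of 77.3 mm, 20 mm above the 57.3 mm measured when I gripped the gate on the bench, which matches the shoulder height. I did not measure the gate's final position again after letting go.
- **Rack and bottle:** They appear undisturbed in the last picture, and the arm was clear of everything when I handed in.
- **Disagreements:** The two cameras differed by about 3 mm and 1° on where the pins are, and I shifted the gate about 2.6 mm before lowering it. There was a force of about 7.5 N when the gate was first gripped and again when it seated.

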